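Lift the tube block out of the dry-bath heater with its keyhole lifter and hold it level

ROBOT

A 6-joint arm with a two-finger parallel gripper is mounted at the origin on a cart in front of the work surface, level with it; the furniture and walls round the work are solid. World frame = base frame: x ahead of the robot, y to its left, z up, the work surface at z = 0. Lengths are in mm, angles in rad, forces in N, time in s.
With the tool pointing down it reaches from about 350 to 875 mm from the base axis. Payload 4.2 kg.
Tool frame: the origin (TCP) lies on the mounting face of the last link; the fingertips stand 173 mm ahead of it and the grasp point (between the pads) lies grip_point_offset ahead of it (grip_point_offset is the distance from the TCP to the grasp point, in mm); z points along the fingers, y is the line along which they close (so a half turn about z gives the same grasp; the last joint's range is limited). The gripper opens to 85 mm and grips with 20 to 120 N. Pads are 22 mm wide; open, the fingers measure 114 mm over their backs; the gripper's body (76 mm by 85 mm) begins 54 mm behind the grasp point. The pads swing forward as they close: fully open they stand 13 mm farther back than shut.
Start: joints at [1.521, 0.385, 0.008, 0, -1.194, -0.259], TCP at [189.915, 595.426, 404.712] pointing down, gripper open.
Joint ranges: [-3.14, 3.14], [-1.21, 2.06], [-1.07, 1.41], [-3.16, 2.05], [-2.99, -0.16], [-3.1, 3.1]. Speed limits (rad/s): [2.79, 2.79, 3.14, 3.14, 3.14, 3.14].

INTERFACE

Orientations are given as a unit quaternion [x, y, z, w].
In Python, from bench import read_state, get_image, job_done, recognise, place_of, grip_point_offset gives the robot as it stands. The module is installed in compiled form; this text tells all that it offers.
- The arm moves only by the tool carry_out, never from a script. Its arguments are lists of equal length, an entry for each row: "slide": the shift along the tool's x, y, z in m, a list of three; "roll": the turn about the tool's z in degrees; "claw": the finger opening in m, from 0 to 0.0854. A call has 1 to 8 rows; each row is the pose to reach, as a shift and turn from the pose commanded when the call began, along the tool's axes at that moment; what a row does not reach only later rows make up. A row lasts 1/8 s, in which the tool goes at most 62.5 mm and 10.7 degrees, less where a joint would pass 70% of its speed; a pose out of reach is approached as far as the arm can. A call with a gripper value outside its range is refused whole. The fingers move at their own pace and stop on an object; the grip force is fixed at half the most. Time passes only in rows, so rows that repeat a pose let the fingers close. It gives the time, the measured TCP pose, the force, the opening and the grip force at its end, in the units of the state.
- read_state(): the state, without advancing time (a new reading comes with each control period).
- get_image(name): name is "scene" or "top" or "wrist"; returns a dict with "img" (480x640x3 uint8, red, green, blue), "z_map" (480x640 float32, mm along the optical axis (not along the pixel's ray), 0 where there is no reading), "mtx" (3x3 intrinsics, pixels), "k1" (the pictures are not rectified: a ray, as slopes to the right and down, at radius r is drawn at 1 + k1 r^2 times it, then the intrinsics apply), "world_from_camera" (4x4, takes a point from camera to world coordinates); the wrist camera has in their place "T_tool_cam" (4x4, takes a point from camera to tool coordinates, whose origin is the TCP and whose axes are the flange's). Camera axes: x right, y up, looking along -z (the intrinsics and any distortion apply to the point x, -y, -z); pixel columns grow to the right and rows downward; lengths in mm; the calibration is good to about 2 mm. A picture is of the moment at which its call begins: read the wrist's pose just before it.
- job_done(): hands the job in; it is judged then, once.
Trained networks look in a picture, given as the dict that the camera call returned (one of the last four; its "shot" number tells which), for a name from the list of things; names that differ only in an ending like _2 or _b are one class to them, and where a whole thing is asked for, a point or a joint stands for the part that bears it (a point fixed in the world has none). Each returns a list of dicts, best first, with "conf" (0 to 1); they miss things now and then, are a little off and sometimes report something else, mostly with a low value. They report only what shows in the picture. A call takes as long as a camera call.
- recognise(picture, thing): "at" ([column, row] in pixels, amid what is visible of it).
- place_of(picture, thing): "at" ([column, row] in pixels: a listed point, or the origin of a listed thing).
The state is a dict: "clock": time; "joints": joint angles; "joint_vel": joint speeds; "joint_efforts": joint torques, N m; "position": TCP position; "ee_rot": TCP orientation; "contact_force": force on the tool from outside, world axes, zero at the start; "wrist_torque": the same for the moment, N m; "gripper_width": finger opening in mm; "grasp_force": force on a finger pad.
Only numpy, scipy, OpenCV 4.12 (cv2) and the standard library are available. Lean on these libraries where they do the work, as an engineer would, in place of code of your own. Each camera call takes 0.05 s, during which the arm holds its last target. There are 200 camera calls.

TASK

The tube block in the small dry-bath heater is hot: fetch it out with the lifter that stands on the worktop, and keep the fingers off the block. Pick the lifter up by its bridge handle, lower its keyhole plate flat onto the block so that both stud heads come up through the round holes, slide it fully home so that the slots catch under the heads, then lift the block gently and level right out of the heater and finish while holding it there, still and level, a hand's breadth above the heater, so that the well can be wiped; leave everything else where it stands.

Things in the scene. Friction and masses are not known exactly. Their poses are not given: they have to be found in the camera images.
- lifter: loose steel lifting tool, 160 g, standing on its flat plate, its +y within 40 degrees of the robot's left. Origin: centre of the plate's underside; z up. Plate 38 (x) x 116 (y) x 4 mm. Two keyholes on its centre line: round holes 22 mm wide at y = -39 and +9 mm; from each a slot 9 mm wide runs toward +y and stops a stud's shank at y = -24 and +24 mm. Uprights at y = -56 and +56 carry the handle.
- grip (a point): centre of the black grip of the lifter's bridge handle, 46 mm above the plate's underside, over the plate's middle; axes as the lifter's. The grip is 20 mm wide (x), 70 mm long (y) and 18 mm high; the space under it is open down to the plate.
- block: loose aluminium tube block, 80 (x) x 100 (y) x 50 mm, 0.4 to 0.7 kg, in the heater's well with 2 mm of play all round, its top 10 mm above the heater's rim. Origin: centre of its underside; z up; its y within 12 degrees of the robot's left. Capped tubes, fixed in it, stand in rows at x = -30 and +30 mm and rise 7 mm above its top; the lane between them, at least 44 mm wide, takes the lifter.
- studs (a point): midpoint of the block's two studs, on the block's top face; axes as the block's. Studs at y = -24 and +24 mm: shank 6 mm thick, 7 mm high, then a head 15 mm wide, 3 mm thick. In the lifter's frame this point is at y = -15 mm when the heads stand in the round holes, and at y = 0 once the lifter is slid home, 15 mm toward its own -y. The plate has 3 mm of vertical play under the heads.
- heater: dry-bath heater, fixed to the worktop, white upper shell on a grey base, 155 (x) by 144 (y) mm, sloped panel to its front (-x); origin under its centre on the worktop, z up. The rim of the well, a black collar, is at z = 80 mm; the well, 84 by 104 mm, is centred at x = +21.5 mm and its floor is at z = 40 mm.
- dropper: bystander: dropper bottle, 24 mm wide, 56 mm tall, origin under its centre
- tips: bystander: clear pipette-tip box, 75 x 110 x 64 mm, origin under its centre
- slides: bystander: blue slide box, 90 x 64 x 34 mm, origin under its centre
- coverslip_box: bystander: small cover-slip box, 32 x 28 x 14 mm, origin under its centre
- pipettor: bystander: pipette lying flat, 211 mm long in its y, 26 mm high, origin under its middle
- cassette: bystander: flat white test cassette, 70 x 21 x 5 mm, origin under its centre

How it is judged:
By the outcome, as a careful person would: the job done as asked, in the order asked, and still so for the second after the job is handed in, while the arm keeps its last pose, push and grip.
It also fails if it takes over 48 s, if anything falls off the work surface, if the arm or the gripper's body presses on something with over 40 N, if the wrist force passes 120 N, or if a joint passes its speed limit or range.

## Working session

There is one attempt and no reset: what is moved stays moved. The work goes in short steps, Python scripts to look and compute and a tool call to move; the robot and the scene stay as the last step left them, time stands still between calls to the robot, and variables do not carry over. Pictures are saved under pics/ and viewed, at most 10 in all, crops included, and the job is handed in when it is done.

Besides the shell and the picture viewer there is one more tool, called after ">>>" by a JSON object that holds its "api" and its "payload". carry_out: Moves the arm, as the interface text tells. Its arguments: {"type":"object","properties":{"slide":{"type":"array"},"roll":{"type":"array"},"claw":{"type":"array"}},"required":["slide","roll","claw"]}

```bash
mkdir -p pics; ls
cat > h.py <<'E'
import numpy as np, cv2
from bench import *
from scipy.spatial.transform import Rotation as R
def T_of(p,s=None):
    if 'world_from_camera' in p: return np.array(p['world_from_camera'])
    T=np.eye(4);T[:3,:3]=R.from_quat(s['ee_rot']).as_matrix();T[:3,3]=s['position'];return T@np.array(p['T_tool_cam'])
def rays(p,px):
    k=float(p['k1']);M=np.array(p['mtx'],float)
    px=np.atleast_2d(np.array(px,float)); d=np.c_[(px[:,0]-M[0,2])/M[0,0],(px[:,1]-M[1,2])/M[1,1]]
    u=d.copy()
    for _ in range(20): u=d/(1+k*(u**2).sum(1,keepdims=True))
    return np.c_[u[:,0],-u[:,1],-np.ones(len(u))]
def at_z(p,px,z,s=None):
    T=T_of(p,s);v=rays(p,px)@T[:3,:3].T;o=T[:3,3];return o+v*((z-o[2])/v[:,2])[:,None]
def cloud(p,s=None):
    T=T_of(p,s);h,w=p['z_map'].shape;g=np.stack(np.meshgrid(np.arange(w),np.arange(h)),-1).reshape(-1,2)
    P=rays(p,g)*p['z_map'].reshape(-1,1);P=P@T[:3,:3].T+T[:3,3];P[p['z_map'].ravel()==0]=np.nan
    return P.reshape(h,w,3)
def save(p,n): cv2.imwrite('pics/'+n,cv2.cvtColor(p['img'],cv2.COLOR_RGB2BGR))
E
python3 - <<'E'
from h import *
np.set_printoptions(precision=1,suppress=True)
s=read_state();print(s,grip_point_offset)
for c in ['top','scene']:
    p=get_image(c);save(p,c+'.png');C=cloud(p);print(c,T_of(p)[:3,3],p['k1'])
    for t,z in [('lifter',0),('grip',46),('studs',80),('block',40),('heater',0),('tips',0),('dropper',0),('pipettor',0),('slides',0)]:
        for d in place_of(p,t)[:2]:
            a=d['at'];q=np.clip(np.round(a).astype(int),0,[639,479]);print(t,d['conf'],np.array(a),at_z(p,a,z)[0],C[q[1],q[0]])
E
```

```text
pics
{'clock': 0.0, 'joints': array([ 1.5,  0.4,  0. , -0. , -1.2, -0.3]), 'joint_vel': array([-0., -0.,  0.,  0., -0.,  0.]), 'joint_efforts': array([ -0. , -39.2,  18.8,   4.2,  -0. ,   0. ]), 'position': array([189.8, 595.3, 403.6]), 'ee_rot': array([ 1. , -0.2, -0. ,  0. ]), 'contact_force': array([-0.7, -0.4, -0.1]), 'wrist_torque': array([ 0.,  0., -0.]), 'grasp_force': 0.0, 'gripper_width': 85.20546538235183} 154.70000000000002
top [ 258.    54.5 1441.9] -0.06599400582704225
lifter 0.88 [273.7 263.8] [479.5 157.5   0. ] [471.3 153.   49.8]
grip 0.82 [273.3 260.6] [481.5 155.6  46. ] [478.8 155.7  55.6]
grip 0.43 [419.7 267.2] [ 472.1 -257.4   46. ] [ 466.1 -248.6   89.2]
studs 0.86 [424.6 259. ] [ 490.1 -263.8   80. ] [ 488.3 -262.4   90.8]
block 0.91 [418.1 259.5] [ 495.1 -254.5   40. ] [ 485.  -242.9   91.4]
heater 0.67 [418.2 269.1] [ 473.5 -263.2    0. ] [ 462.9 -246.5   72.9]
tips 0.93 [179.9 265.3] [468.6 429.8   0. ] [460.  412.8  64.5]
pipettor 0.92 [150.2 252.8] [503.3 519.7   0. ] [499.  513.1  22.1]
slides 0.86 [214.9 262.4] [479.6 328.3   0. ] [475.2 321.3  35.7]
scene [-355.4 -462.1  556.1] 0.022029611653556776
lifter 0.89 [272.6 271.7] [481.5 155.8   0. ] [472.7 148.1   5.3]
grip 0.65 [273.  255.4] [485.  154.5  46. ] [471.  144.3  55.6]
studs 0.7 [433.2 279.7] [ 501.6 -253.1   80. ] [ 470.6 -260.3   96.4]
studs 0.62 [431.1 319.4] [ 353.7 -293.6   80. ] [ 402.8 -281.6   47.9]
tips 0.58 [189.9 253.6] [454.7 420.9   0. ] [426.6 390.   18.2]
dropper 0.45 [332.1 304.1] [420.8 -52.1  -0. ] [421.8 -51.3  -0.5]
dropper 0.24 [515.2 342.5] [ 477.3 -432.3    0. ] [ 474.4 -431.9    3. ]
pipettor 0.64 [176.  240.7] [499.4 521.1   0. ] [434.7 446.9  41.2]
slides 0.89 [221.5 259.2] [471.6 319.8   0. ] [451.9 299.4  14.3]
```

View pics/top.png

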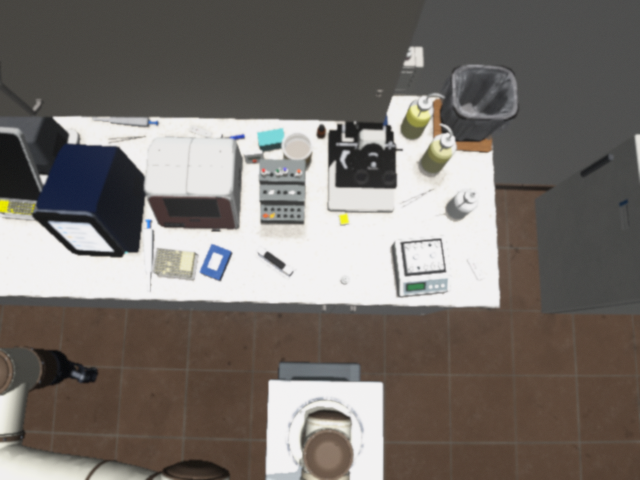

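View pics/scene.png

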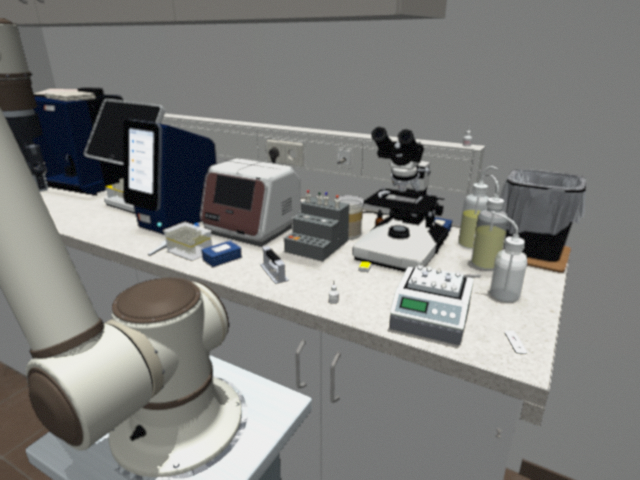

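Run:
```python
from h import *
np.set_printoptions(precision=2,suppress=True)
p=get_image('top');C=cloud(p)
def fit(m,n):
    P=C[m];r=cv2.minAreaRect(P[:,:2].astype(np.float32));c=P[:,:2]-P[:,:2].mean(0);w,V=np.linalg.eigh(c.T@c);print(n,len(P),r,V[:,1],P.mean(0))
box=lambda x0,x1,y0,y1,z0,z1:(C[...,0]>x0)&(C[...,0]<x1)&(C[...,1]>y0)&(C[...,1]<y1)&(C[...,2]>z0)&(C[...,2]<z1)
fit(box(400,560,70,240,40,70),'grip')
fit(box(400,560,70,240,20,70),'lifter')
fit(box(380,620,-360,-160,84,115),'block')
fit(box(380,620,-360,-160,60,115),'heater')
s=read_state();T=np.eye(4);print(R.from_quat(s['ee_rot']).as_matrix(),T_of(get_image('wrist'),s))
```

```text
grip 292 ((483.1765441894531, 152.12203979492188), (116.69117736816406, 20.83933448791504), 55.657840728759766) [0.56 0.83] [482.15 151.29  53.12]
lifter 300 ((483.1623840332031, 152.10130310058594), (116.74140930175781, 20.83933448791504), 55.657840728759766) [0.56 0.83] [481.66 150.72  52.42]
block 1065 ((494.6017761230469, -258.712158203125), (100.96298217773438, 134.47315979003906), 5.754519939422607) [-0.03  1.  ] [ 495.92 -258.73   91.61]
heater 2586 ((478.9418640136719, -261.0764465332031), (149.57650756835938, 143.9943084716797), 6.7773118019104) [0.17 0.99] [ 480.56 -257.64   81.86]
[[ 0.95 -0.3   0.  ]
 [-0.3  -0.95  0.  ]
 [ 0.   -0.   -1.  ]] [[ -0.3    0.92   0.25 252.16]
 [ -0.95  -0.29  -0.08 574.9 ]
 [  0.    -0.26   0.97 375.12]
 [  0.     0.     0.     1.  ]]
```

Lifter at top px (275,261), with its axis about 34° clockwise of left. The heater, block and studs are at about px (422,260), yaw about +6.5°. The path is clear, so I'm moving over the lifter.

>>> {"api": "carry_out", "payload": {"slide": [[0.412, 0.335, 0], [0.412, 0.335, 0], [0.412, 0.335, 0], [0.412, 0.335, 0], [0.412, 0.335, 0], [0.412, 0.335, 0], [0.412, 0.335, 0], [0.412, 0.335, 0]], "roll": [107, 107, 107, 107, 107, 107, 107, 107], "claw": [0.0854, 0.0854, 0.0854, 0.0854, 0.0854, 0.0854, 0.0854, 0.0854]}}

```text
clock: 2.1
position: [464.4, 175.2, 405.2]
ee_rot: [-0.616, 0.788, -0.0, 0.001]
contact_force: [1.3, 1.3, -0.4]
gripper_width: 85.0
grasp_force: 0.0
```

```bash
cat >> h.py <<'E'
def yaw(s):
    m=R.from_quat(s['ee_rot']).as_matrix();return np.degrees(np.arctan2(m[1,0],m[0,0]))
def plan(s,xyz,y):
    m=R.from_quat(s['ee_rot']).as_matrix();print('now',s['clock'],s['position'],'yaw',yaw(s),'slide',m.T@(np.array(xyz)-s['position']),'roll',-((y-yaw(s)+180)%360-180))
def fit(C,m,n):
    P=C[m];r=cv2.minAreaRect(P[:,:2].astype(np.float32));c=P[:,:2]-P[:,:2].mean(0);w,V=np.linalg.eigh(c.T@c);print(n,len(P),r,np.degrees(np.arctan2(V[1,1],V[0,1])),P.mean(0))
def box(C,x0,x1,y0,y1,z0,z1): return (C[...,0]>x0)&(C[...,0]<x1)&(C[...,1]>y0)&(C[...,1]<y1)&(C[...,2]>z0)&(C[...,2]<z1)
E
python3 - <<'E'
from h import *
np.set_printoptions(precision=2,suppress=True)
s=read_state();p=get_image('wrist');save(p,'w1.png');C=cloud(p,s)
fit(C,box(C,400,560,70,240,49,65),'grip');fit(C,box(C,400,560,70,240,30,70),'handle');fit(C,box(C,400,560,70,240,2.5,9),'plate')
for d in place_of(p,'grip')[:2]: print(d,at_z(p,d['at'],46,s))
for d in place_of(p,'lifter')[:2]: print(d,at_z(p,d['at'],0,s))
plan(s,[482.5,152,300],-124.3); print(s['joints'])
E
```

```text
grip 3015 ((481.43548583984375, 150.919921875), (116.17738342285156, 21.59926414489746), 55.786373138427734) 55.67750675869299 [479.78 148.49  54.18]
handle 3019 ((481.43548583984375, 150.919921875), (116.17738342285156, 21.59926414489746), 55.786373138427734) 55.67807984337101 [479.78 148.51  54.17]
plate 3075 ((479.97216796875, 155.06671142578125), (159.58883666992188, 170.07591247558594), 0.10434775054454803) 66.28054069622341 [478.21 148.56   4.31]
{'at': [295.6, 196.7], 'conf': 0.93} [[481.49 150.26  46.  ]]
{'at': [301.6, 192.7], 'conf': 0.96} [[479.21 153.31   0.  ]]
now 2.1 [464.38 175.17 405.22] yaw -103.96632592117152 slide [ 18.22 -23.08 105.23] roll 20.333674078828494
[ 0.69  0.16 -0.3   0.   -1.11 -0.93]
```

View pics/w1.png

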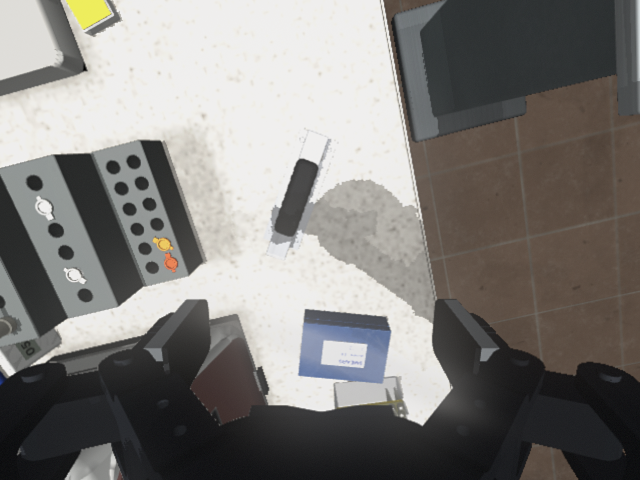

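The grip shows at px (297,195), measured at (481.4, 151) with yaw 55.7°. I'm moving closer and aligning.

>>> {"api": "carry_out", "payload": {"slide": [[0.019, -0.022, 0.05], [0.019, -0.022, 0.1], [0.019, -0.022, 0.12], [0.019, -0.022, 0.12]], "roll": [10, 20.3, 20.3, 20.3], "claw": [0.0854, 0.0854, 0.0854, 0.0854]}}

```text
clock: 2.75
position: [479.9, 154.1, 283.3]
ee_rot: [-0.471, 0.882, -0.0, -0.002]
contact_force: [0.9, -0.0, 0.1]
gripper_width: 85.7
grasp_force: 0.0
```

Run:
```python
from h import *
np.set_printoptions(precision=2,suppress=True)
s=read_state();p=get_image('wrist');save(p,'w2.png');C=cloud(p,s)
fit(C,box(C,400,560,70,240,49,65),'grip')
for d in place_of(p,'grip')[:2]: print(d,at_z(p,d['at'],46,s))
plan(s,[481.4,151,201],-124.3)
```

```text
grip 6643 ((481.15869140625, 150.75924682617188), (115.30224609375, 21.090042114257812), 55.53677749633789) 55.79670089004596 [478.52 146.83  54.15]
{'at': [315.9, 259.5], 'conf': 0.74} [[481.24 151.52  46.  ]]
now 2.75 [479.9  154.12 283.32] yaw -123.80966148847304 slide [ 1.46 -3.1  82.32] roll 0.49033851152694297
```

>>> {"api": "carry_out", "payload": {"slide": [[0.0015, -0.003, 0.04], [0.0015, -0.003, 0.075], [0.0015, -0.003, 0.083], [0.0015, -0.003, 0.083], [0.0015, -0.003, 0.083]], "roll": [0.5, 0.5, 0.5, 0.5, 0.5], "claw": [0.0854, 0.0854, 0.0854, 0.0854, 0.05]}}

```text
clock: 3.48
position: [482.8, 151.0, 203.4]
ee_rot: [-0.466, 0.885, 0.0, 0.002]
contact_force: [0.7, 0.0, 0.0]
gripper_width: 69.8
grasp_force: 0.0
```

>>> {"api": "carry_out", "payload": {"slide": [[0, 0, 0], [0, 0, 0], [0, 0, 0], [0, 0, 0], [0, 0, 0], [0, 0, 0]], "roll": [0, 0, 0, 0, 0, 0], "claw": [0.03, 0.01, 0.01, 0.01, 0.01, 0.01]}}

```text
clock: 4.22
position: [482.3, 150.5, 202.2]
ee_rot: [-0.466, 0.885, -0.0, 0.0]
contact_force: [-1.0, -0.4, 5.5]
gripper_width: 19.0
grasp_force: 58.9
```

>>> {"api": "carry_out", "payload": {"slide": [[0, 0, -0.01], [0, 0, -0.03], [0, 0, -0.06], [0, 0, -0.1], [0, 0, -0.14], [0, 0, -0.175], [0, 0, -0.19], [0, 0, -0.19]], "roll": [0, 0, 0, 0, 0, 0, 0, 0], "claw": [0.01, 0.01, 0.01, 0.01, 0.01, 0.01, 0.01, 0.01]}}

```text
clock: 5.22
position: [482.0, 150.4, 391.9]
ee_rot: [-0.466, 0.885, 0.0, 0.0]
contact_force: [-0.0, -0.3, -2.3]
gripper_width: 18.9
grasp_force: 58.9
```

>>> {"api": "carry_out", "payload": {"slide": [[0.015, -0.011, 0], [0.05, -0.037, 0], [0.09, -0.066, 0], [0.13, -0.095, 0], [0.17, -0.124, 0], [0.205, -0.15, 0], [0.226, -0.165, 0], [0.226, -0.165, 0]], "roll": [-3, -9, -15, -21, -27, -33, -38, -41], "claw": [0.01, 0.01, 0.01, 0.01, 0.01, 0.01, 0.01, 0.01]}}

```text
clock: 6.22
position: [489.9, -130.9, 389.0]
ee_rot: [0.746, -0.666, -0.002, 0.002]
contact_force: [-0.7, 0.9, -2.5]
gripper_width: 18.6
grasp_force: 58.9
```

Run:
```python
from h import *
np.set_printoptions(precision=2,suppress=True)
s=read_state();p=get_image('wrist');save(p,'w3.png');C=cloud(p,s)
np.savez('w3.npz',C=C,img=p['img'])
print(s['contact_force'],s['wrist_torque'],s['gripper_width'],R.from_quat(s['ee_rot']).as_matrix())
for z0,z1 in [(84,105),(94.5,105),(87,93)]: fit(C,box(C,420,580,-340,-180,z0,z1),(z0,z1))
for t,z in [('studs',90),('block',40),('heater',0)]:
    for d in place_of(p,t)[:2]: print(t,d,at_z(p,d['at'],z,s))
plan(s,[490,-130,392],-83.5)
```

```text
[-0.66  0.93 -2.46] [ 0.02  0.04 -0.01] 18.635830891304376 [[ 0.11 -0.99 -0.01]
 [-0.99 -0.11  0.  ]
 [-0.    0.01 -1.  ]]
(84, 105) 14666 ((493.1575927734375, -248.77877807617188), (80.71636962890625, 75.8441390991211), 6.671750545501709) -161.98738372518457 [ 493.27 -248.7    92.45]
(94.5, 105) 2959 ((493.2159729003906, -248.7747802734375), (79.05653381347656, 68.99828338623047), 6.522952079772949) -151.92714410000656 [ 493.31 -247.51   97.45]
(87, 93) 11333 ((493.149658203125, -248.4266815185547), (80.71672058105469, 75.06025695800781), 6.732889175415039) 147.86367235045736 [ 493.19 -249.13   91.19]
studs {'at': [332.0, 41.0], 'conf': 0.79} [[ 495.49 -261.38   90.  ]]
block {'at': [332.2, 56.7], 'conf': 0.95} [[ 493.76 -262.44   40.  ]]
now 6.225 [ 489.94 -130.95  389.02] yaw -83.5330233383356 slide [-0.94 -0.16 -2.98] roll -0.03302333833559601
```

View pics/w3.png

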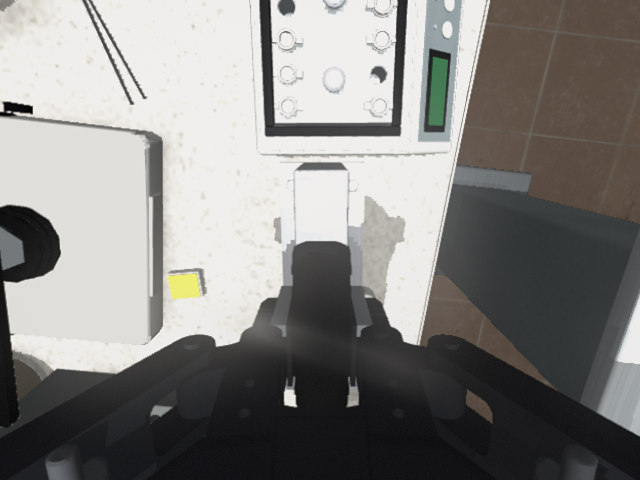

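The near stud is at px (333,79). The far one is cut off at the top edge, and the plate end is visible at px (320,165). I'll shift 30 mm to see both studs.

>>> {"api": "carry_out", "payload": {"slide": [[0.015, 0, 0], [0.03, 0, 0], [0.03, 0, 0], [0.03, 0, 0]], "roll": [0, 0, 0, 0], "claw": [0.01, 0.01, 0.01, 0.01]}}

```text
clock: 6.92
position: [493.9, -159.3, 391.6]
ee_rot: [0.746, -0.666, -0.0, -0.0]
contact_force: [0.9, -0.4, -1.9]
gripper_width: 19.0
grasp_force: 58.9
```

Run:
```python
from h import *
np.set_printoptions(precision=2,suppress=True)
s=read_state();p=get_image('wrist');save(p,'w4.png');C=cloud(p,s)
for z0,z1 in [(84,105),(94.5,105),(87,93)]: fit(C,box(C,420,580,-340,-180,z0,z1),(z0,z1))
for t,z in [('studs',90),('block',40),('grip',s['position'][2]-154)]:
    for d in place_of(p,t)[:2]: print(t,d,at_z(p,d['at'],z,s))
# stud heads: middle lane, z 97..103
th=np.radians(6.6);ex=np.array([np.cos(th),np.sin(th)]);ey=np.array([-ex[1],ex[0]]);c=np.array([493.2,-260])
u=(C[...,:2]-c)@ex;v=(C[...,:2]-c)@ey
m=(abs(u)<15)&(abs(v)<45)&(C[...,2]>96)&(C[...,2]<110)
for sg in (1,-1):
    P=C[m&(sg*v>0)];print('head',len(P),P.mean(0),cv2.minEnclosingCircle(P[:,:2].astype(np.float32)))
# held lifter in tool coords
Q=(C-s['position'])@R.from_quat(s['ee_rot']).as_matrix()
for z0,z1,n in [(188,206,'plate'),(135,158,'grip')]:
    m=(abs(Q[...,1])<30)&(Q[...,0]>-70)&(Q[...,0]<90)&(Q[...,2]>z0)&(Q[...,2]<z1);P=Q[m];print(n,len(P),P.mean(0),P.min(0),P.max(0))
    if n=='plate':
        for x in range(26,62,6):
            k=P[abs(P[:,0]-x)<3]; print(x,len(k),k[:,1].min() if len(k) else 0,k[:,1].max() if len(k) else 0, np.median(k[:,2]) if len(k) else 0)
plan(s,[490,-160,392],-83.4)
```

```text
(84, 105) 18247 ((494.5601501464844, -261.20147705078125), (80.91284942626953, 100.46492767333984), 6.533644199371338) 96.44019062197536 [ 494.78 -264.32   92.58]
(94.5, 105) 3872 ((494.5943298339844, -260.8105773925781), (79.54417419433594, 92.48931884765625), 6.680594444274902) 64.36300671349741 [ 494.68 -263.72   97.59]
(87, 93) 14015 ((494.5601501464844, -261.20147705078125), (80.91284942626953, 100.46492767333984), 6.533644199371338) 102.08752257715273 [ 494.81 -264.4    91.18]
studs {'at': [336.6, 89.4], 'conf': 0.75} [[ 494.33 -261.4    90.  ]]
block {'at': [334.0, 97.4], 'conf': 0.68} [[ 494.46 -261.84   40.  ]]
grip {'at': [319.2, 326.5], 'conf': 0.76} [[ 494.09 -160.15  237.61]]
head 388 [ 491.59 -237.07  101.  ] ((491.44171142578125, -237.01580810546875), 7.373816967010498)
head 458 [ 497.18 -284.74  100.86] ((497.16021728515625, -284.9830017089844), 7.429444313049316)
plate 3616 [ 30.91   1.5  196.85] [-58.09 -18.43 189.83] [ 58.15  20.28 201.86]
26 358 -18.177493974705055 20.120952598265216 196.92099487141456
32 375 -18.376088390605346 19.87273045698137 196.97086965479886
38 392 -18.42576985872469 20.140905661194292 196.83249159336816
44 382 -18.08610146773398 20.01372761457027 196.76215583079195
50 391 -18.38499122223768 20.074078889113192 196.63500037088346
56 552 -18.317878041652275 20.06697910951053 196.8806871261067
grip 15771 [ 16.17   0.53 147.19] [-30.3  -22.85 135.  ] [ 58.17  23.89 157.99]
now 6.925 [ 493.86 -159.34  391.61] yaw -83.47554075811435 slide [ 0.22  3.91 -0.39] roll -0.07554075811435723
```

View pics/w4.png

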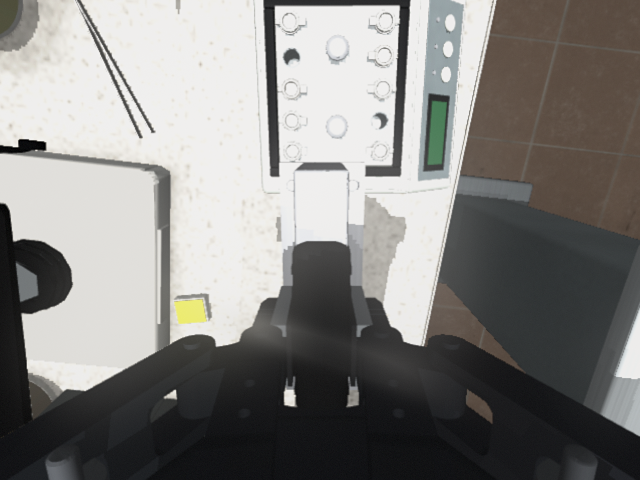

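Both stud heads are visible at px (337,47) and (337,126), giving studs at (494.3, −261.0) and yaw 6.6°. The held lifter is level and aligned. I'm moving to hover with the heads under the round holes.

>>> {"api": "carry_out", "payload": {"slide": [[0.012, 0.0015, 0], [0.04, 0.005, 0], [0.07, 0.0085, 0.02], [0.086, 0.0104, 0.045], [0.086, 0.0104, 0.067], [0.086, 0.0104, 0.075], [0.086, 0.0104, 0.075], [0.086, 0.0104, 0.075]], "roll": [-0.1, -0.1, -0.1, -0.1, -0.1, -0.1, -0.1, -0.1], "claw": [0.01, 0.01, 0.01, 0.01, 0.01, 0.01, 0.01, 0.01]}}

```text
clock: 8.12
position: [493.8, -245.7, 317.8]
ee_rot: [0.747, -0.665, 0.001, -0.0]
contact_force: [0.9, 1.0, -1.3]
gripper_width: 19.0
grasp_force: 58.9
```

Run:
```python
from h import *
np.set_printoptions(precision=2,suppress=True)
s=read_state();print(s['joints'],s['contact_force'],R.from_quat(s['ee_rot']).as_matrix())
plan(s,[493.5,-246.0,291],-83.4)
p=get_image('wrist');cv2.imwrite('pics/w5.png',p['img'][...,::-1]);C=cloud(p,s)
# plate pose and block top visible strips
Q=(C-s['position'])@R.from_quat(s['ee_rot']).as_matrix()
m=(abs(Q[...,1])<24)&(Q[...,0]>20)&(Q[...,0]<62)&(Q[...,2]>188)&(Q[...,2]<204);P=Q[m];print(len(P),P.min(0),P.max(0),np.median(P,0))
for z0,z1 in [(84,105)]: fit(C,box(C,420,580,-340,-180,z0,z1),(z0,z1))
```

```text
[-0.17  0.34 -0.3   0.   -0.93  0.28] [ 0.87  1.02 -1.25] [[ 0.12 -0.99  0.  ]
 [-0.99 -0.12 -0.  ]
 [ 0.   -0.   -1.  ]]
now 8.125 [ 493.83 -245.69  317.82] yaw -83.29819954522897 slide [ 0.25  0.42 26.82] roll 0.1018004547710234
2626 [ 20.02 -18.44 190.32] [ 58.12  20.18 201.8 ] [ 40.95  12.41 196.82]
(84, 105) 11136 ((496.76043701171875, -260.9952392578125), (85.25975036621094, 99.00128936767578), 6.694968223571777) -174.26393857798814 [ 495.11 -275.1    92.85]
```

View pics/w5.png

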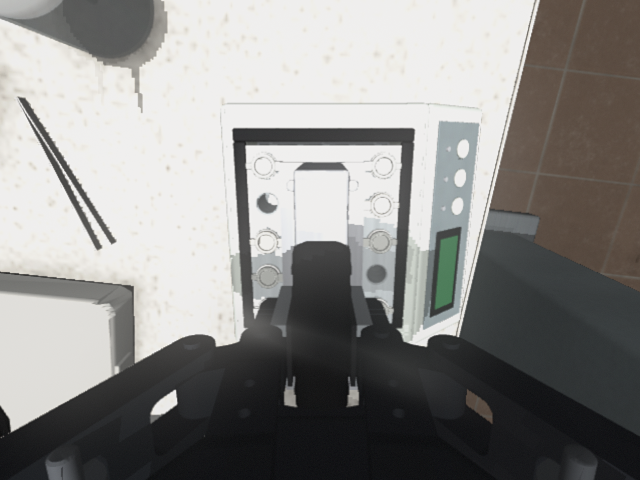

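>>> {"api": "carry_out", "payload": {"slide": [[0, 0.0003, 0.006], [0, 0.0003, 0.012], [0, 0.0003, 0.016], [0, 0.0003, 0.019], [0, 0.0003, 0.021], [0, 0.0003, 0.022], [0, 0.0003, 0.022]], "roll": [0, 0, 0, 0, 0, 0, 0], "claw": [0.01, 0.01, 0.01, 0.01, 0.01, 0.01, 0.01]}}

```text
clock: 9.05
position: [493.1, -245.7, 294.8]
ee_rot: [0.747, -0.665, 0.0, -0.0]
contact_force: [0.5, 0.2, -1.4]
gripper_width: 18.8
grasp_force: 58.9
```

>>> {"api": "carry_out", "payload": {"slide": [[0, 0, 0.001], [0, 0, 0.002], [0, 0, 0.003], [0, 0, 0.003], [0, 0, 0.003]], "roll": [0, 0, 0, 0, 0], "claw": [0.01, 0.01, 0.01, 0.01, 0.01]}}

```text
clock: 9.68
position: [493.1, -245.7, 292.2]
ee_rot: [0.747, -0.665, 0.0, -0.0]
contact_force: [-2.4, 0.3, 3.9]
gripper_width: 19.0
grasp_force: 59.5
```

>>> {"api": "carry_out", "payload": {"slide": [[0, 0, 0.0005], [0, 0, 0.001], [0, 0, 0.001], [0, 0, 0.001]], "roll": [0, 0, 0, 0], "claw": [0.01, 0.01, 0.01, 0.01]}}

```text
clock: 10.18
position: [493.0, -245.7, 292.2]
ee_rot: [0.747, -0.665, 0.0, 0.0]
contact_force: [-4.4, 3.2, 8.3]
gripper_width: 18.9
grasp_force: 60.6
```

Run:
```python
from h import *
np.set_printoptions(precision=2,suppress=True)
s=read_state();print(s['contact_force'],s['wrist_torque'],s['position'],R.from_quat(s['ee_rot']).as_matrix())
p=get_image('wrist');C=cloud(p,s)
Q=(C-s['position'])@R.from_quat(s['ee_rot']).as_matrix()
m=(abs(Q[...,1])<24)&(Q[...,0]>20)&(Q[...,0]<62)&(Q[...,2]>188)&(Q[...,2]<199);P=Q[m];print(len(P),P.min(0),P.max(0),np.median(P,0))
Z=C[box(C,420,580,-340,-180,87,93)];print(np.median(Z,0))
p=get_image('scene');c=p['img'][230:330,370:500];cv2.imwrite('pics/s2.png',cv2.resize(c,None,fx=6,fy=6,interpolation=cv2.INTER_CUBIC)[...,::-1])
```

```text
[-4.38  3.2   8.26] [0.79 1.04 0.05] [ 493.04 -245.7   292.19] [[ 0.12 -0.99  0.  ]
 [-0.99 -0.12 -0.  ]
 [ 0.   -0.   -1.  ]]
2820 [ 20.02 -23.98 188.02] [ 61.6   23.99 198.94] [ 41.26  13.33 196.75]
[ 505.1  -279.33   91.2 ]
```

View pics/s2.png

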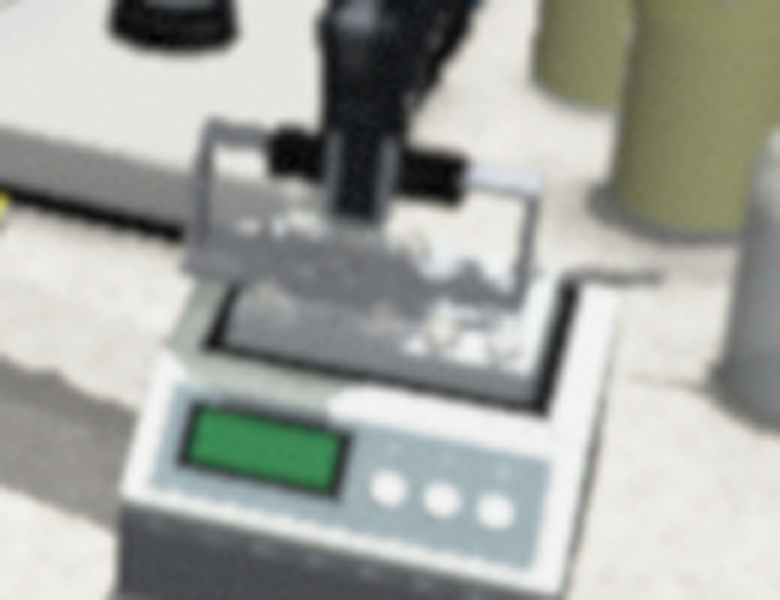

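The plate lies flat on the block, with its underside at about 91 mm, so the heads are through the holes. I'll raise into the middle of the play and slide home.

>>> {"api": "carry_out", "payload": {"slide": [[0, 0, -0.0012], [0, -0.0004, -0.0022], [0.002, -0.0004, -0.0024], [0.005, -0.0004, -0.0024], [0.008, -0.0004, -0.0024], [0.011, -0.0004, -0.0024], [0.013, -0.0004, -0.0024], [0.013, -0.0004, -0.0024]], "roll": [0, 0, 0, 0, 0, 0, 0, 0], "claw": [0.01, 0.01, 0.01, 0.01, 0.01, 0.01, 0.01, 0.01]}}

```text
clock: 11.28
position: [495.0, -258.8, 293.1]
ee_rot: [0.747, -0.665, 0.0, -0.0]
contact_force: [0.3, -0.9, -2.3]
gripper_width: 19.3
grasp_force: 58.9
```

Run:
```python
from h import *
np.set_printoptions(precision=2,suppress=True)
s=read_state();print(s['contact_force'],s['wrist_torque']);plan(s,[495.2,-260.9,293.7],-83.4)
```

```text
[ 0.26 -0.93 -2.32] [-0.03 -0.03 -0.08]
now 11.275 [ 495.02 -258.75  293.09] yaw -83.35196075029127 slide [ 2.16  0.07 -0.61] roll 0.04803924970872231
```

>>> {"api": "carry_out", "payload": {"slide": [[0.001, 0, -0.0003], [0.002, 0, -0.0003], [0.003, 0, -0.0003], [0.003, 0, -0.0003], [0.003, 0, -0.0003]], "roll": [0, 0, 0, 0, 0], "claw": [0.01, 0.01, 0.01, 0.01, 0.01]}}

```text
clock: 11.9
position: [495.3, -261.3, 293.4]
ee_rot: [0.747, -0.665, -0.0, -0.0]
contact_force: [0.5, 3.2, -1.2]
gripper_width: 18.8
grasp_force: 58.9
```

>>> {"api": "carry_out", "payload": {"slide": [[0.0005, 0, 0], [0.001, 0, 0], [0.0015, 0, 0], [0.0015, 0, 0]], "roll": [0, 0, 0, 0], "claw": [0.01, 0.01, 0.01, 0.01]}}

```text
clock: 12.4
position: [495.5, -263.1, 293.4]
ee_rot: [0.747, -0.665, -0.0, 0.0]
contact_force: [-1.4, 3.3, 0.2]
gripper_width: 19.2
grasp_force: 59.0
```

Run:
```python
from h import *
np.set_printoptions(precision=2,suppress=True)
s=read_state();print(s['contact_force'],s['wrist_torque']);plan(s,[495.2,-260.9,293.7],-83.4)
p=get_image('wrist');C=cloud(p,s)
fit(C,box(C,420,580,-340,-180,88,93),'blk')
Q=(C-s['position'])@R.from_quat(s['ee_rot']).as_matrix()
m=(abs(Q[...,1])<24)&(Q[...,0]>20)&(Q[...,0]<62)&(Q[...,2]>193)&(Q[...,2]<199);P=Q[m];print(len(P),P.min(0),P.max(0),np.median(P,0))
T=Q[box(C,420,580,-340,-180,87,93)];print('block in tool x max,y range',np.percentile(T[:,0],[99,99.8,100]),T[:,1].min(),T[:,1].max())
```

```text
[-1.4   3.25  0.19] [1.19 0.04 0.02]
now 12.4 [ 495.45 -263.07  293.35] yaw -83.34511895643864 slide [-2.18  0.   -0.34] roll 0.05488104356135182
blk 6571 ((496.0594177246094, -274.72137451171875), (80.96733856201172, 76.19989776611328), 6.65254545211792) -176.03296730753019 [ 498.24 -282.34   91.18]
2750 [ 20.01 -24.   193.88] [ 57.89  23.97 198.93] [ 40.12  13.02 196.95]
block in tool x max,y range [49.53 49.67 49.79] -39.79821734892204 41.17061052136349
```

The lifter is home: the block edge sits 49.7 mm from the lifter centre, against 50 expected. Lifting gently.

>>> {"api": "carry_out", "payload": {"slide": [[0, 0, -0.001], [0, 0, -0.002], [0, 0, -0.003], [0, 0, -0.004], [0, 0, -0.005], [-0.0005, 0, -0.006], [-0.001, 0, -0.007], [-0.001, 0, -0.007]], "roll": [0, 0, 0, 0, 0, 0, 0, 0], "claw": [0.01, 0.01, 0.01, 0.01, 0.01, 0.01, 0.01, 0.01]}}

```text
clock: 13.45
position: [495.5, -262.1, 300.6]
ee_rot: [0.747, -0.665, 0.0, -0.0]
contact_force: [0.1, 0.0, -7.2]
gripper_width: 19.2
grasp_force: 58.8
```

```bash
cat > chk.py <<'E'
from h import *
np.set_printoptions(precision=2,suppress=True)
s=read_state();print(s['clock'],s['position'],s['contact_force'],s['wrist_torque'],s['gripper_width'])
p=get_image('wrist');C=cloud(p,s)
Q=(C-s['position'])@R.from_quat(s['ee_rot']).as_matrix()
m=(abs(Q[...,1])<40)&(Q[...,0]>10)&(Q[...,0]<62)&(Q[...,2]>198.5)&(Q[...,2]<208);P=Q[m]
A=np.c_[P[:,:2],np.ones(len(P))];c=np.linalg.lstsq(A,P[:,2],rcond=None)[0]
k=abs(A@c-P[:,2])<1.5;c=np.linalg.lstsq(A[k],P[k,2],rcond=None)[0]
print('block top plane: slopes deg',np.degrees(c[:2]),'depth',c[2],'n',k.sum(),'edge x',np.percentile(P[k,0],99.8),'y',P[k,1].min(),P[k,1].max())
E
python3 chk.py
```

```text
13.45 [ 495.45 -262.05  300.58] [ 0.11  0.01 -7.16] [-0.01  0.01  0.01] 19.184163938809846
block top plane: slopes deg [-0.88 -0.69] depth 204.12645845495197 n 3379 edge x 58.02779091704265 y -39.71786338467162 39.983979725549844
```

>>> {"api": "carry_out", "payload": {"slide": [[0, 0, -0.002], [0, 0, -0.006], [0, 0, -0.011], [0, 0, -0.016], [0, 0, -0.021], [0, 0, -0.025], [0, 0, -0.027], [0, 0, -0.027]], "roll": [0, 0, 0, 0, 0, 0, 0, 0], "claw": [0.01, 0.01, 0.01, 0.01, 0.01, 0.01, 0.01, 0.01]}}

```text
clock: 14.5
position: [495.4, -262.1, 327.5]
ee_rot: [0.747, -0.665, 0.0, -0.0]
contact_force: [-0.3, -0.4, -7.0]
gripper_width: 18.8
grasp_force: 58.8
```

```bash
python3 chk.py
```

```text
14.5 [ 495.42 -262.07  327.53] [-0.34 -0.43 -7.01] [0.01 0.02 0.01] 18.84259022912749
block top plane: slopes deg [-0.99 -0.66] depth 204.21814804029563 n 3435 edge x 58.020760811336004 y -39.82451533501116 39.99391530924578
```

Free, level and steady, so I'll carry on up to about 425 mm.

>>> {"api": "carry_out", "payload": {"slide": [[0, 0, -0.003], [0, 0, -0.009], [0, 0, -0.016], [0, 0, -0.024], [0, 0, -0.032], [0, 0, -0.04], [0, 0, -0.046], [0, 0, -0.048]], "roll": [0, 0, 0, 0, 0, 0, 0, 0], "claw": [0.01, 0.01, 0.01, 0.01, 0.01, 0.01, 0.01, 0.01]}}

```text
clock: 15.55
position: [495.5, -262.1, 376.0]
ee_rot: [0.747, -0.665, 0.0, -0.0]
contact_force: [0.5, 0.2, -7.9]
gripper_width: 18.7
grasp_force: 58.9
```

>>> {"api": "carry_out", "payload": {"slide": [[0, 0, -0.003], [0, 0, -0.009], [0, 0, -0.017], [0, 0, -0.026], [0, 0, -0.035], [0, 0, -0.043], [0, 0, -0.048], [0, 0, -0.05]], "roll": [0, 0, 0, 0, 0, 0, 0, 0], "claw": [0.01, 0.01, 0.01, 0.01, 0.01, 0.01, 0.01, 0.01]}}

```text
clock: 16.55
position: [495.4, -262.1, 425.8]
ee_rot: [0.747, -0.665, 0.0, -0.0]
contact_force: [0.7, -0.5, -7.8]
gripper_width: 19.0
grasp_force: 58.8
```

>>> {"api": "carry_out", "payload": {"slide": [[0, 0, 0], [0, 0, 0], [0, 0, 0], [0, 0, 0], [0, 0, 0], [0, 0, 0], [0, 0, 0], [0, 0, 0]], "roll": [0, 0, 0, 0, 0, 0, 0, 0], "claw": [0.01, 0.01, 0.01, 0.01, 0.01, 0.01, 0.01, 0.01]}}

```text
clock: 17.55
position: [495.4, -262.1, 425.4]
ee_rot: [0.747, -0.665, 0.0, -0.0]
contact_force: [0.1, 0.2, -8.0]
gripper_width: 18.8
grasp_force: 58.8
```

```bash
python3 chk.py
python3 - <<'E'
from h import *
p=get_image('scene');c=p['img'][190:340,360:520];cv2.imwrite('pics/s3.png',cv2.resize(c,None,fx=4,fy=4,interpolation=cv2.INTER_CUBIC)[...,::-1])
E
```

```text
17.55 [ 495.42 -262.05  425.42] [ 0.13  0.25 -7.96] [ 0.02  0.03 -0.  ] 18.843500622627772
block top plane: slopes deg [-1.05 -0.64] depth 204.23311834577 n 3403 edge x 58.01409689767217 y -39.7399411528049 39.99904148198536
```

View pics/s3.png

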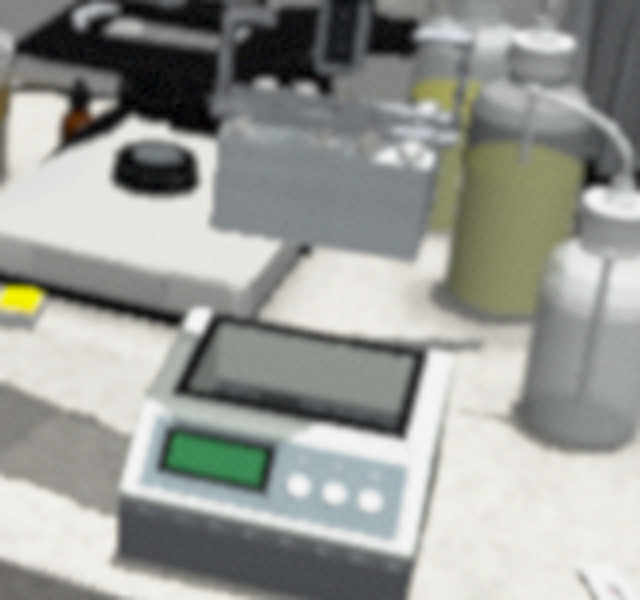

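The block hangs level at crop px (325,185), about 90 mm above the empty well at px (300,370). Force and pose are steady, so I'm handing in.

```bash
python3 -c "from bench import *; print(job_done())"
```

```text
the job is handed in; nothing more can be done
None
```

The tube block is out of the heater, hooked fully home on the lifter and held still and level (within about 1°) roughly 90 mm above the well; the fingers touched only the lifter's grip, and the job was handed in at about 17.6 s of the 48 s allowed.

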